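# Close the caramel pouring frame

### The arm

A 6-joint arm with a two-finger parallel gripper is mounted at the origin on the work surface. World frame = base frame: x ahead of the robot, y to its left, z up, the work surface at z = 0. Lengths are in m, angles in rad, forces in N, time in s.
With the tool pointing down it reaches from about 0.275 to 1 m from the base axis. Payload 8.4 kg.
Tool frame: the origin (TCP) lies on the centre line of the jaws, within the pads' length; the fingertips stand 17 mm ahead of it and the grasp point (between the pads) lies 2 mm behind it (bot.tcp_to_tips is the z of the fingertips in the tool frame, in m); z points along the fingers, y is the line along which they close (so a half turn about z gives the same grasp; the last joint's range is limited). The gripper opens to 85 mm and grips with 20 to 120 N. Pads are 22 mm wide; open, the fingers measure 114 mm over their backs; the gripper's body (76 mm by 85 mm) begins 54 mm behind the grasp point. The pads swing forward as they close: fully open they stand 13 mm farther back than shut.
Start: joints at [-1.115, 0.353, 1.633, -0, 1.155, -0.002], TCP at [0.276, -0.561, 0.248] pointing down, gripper open.
Joint ranges: [-2.63, 2.63], [-0.92, 2.1], [0.06, 2.66], [-1.3, 4.44], [0, 2.69], [-3.02, 3.02]. Speed limits (rad/s): [2.22, 2.22, 2.79, 3.14, 3.14, 3.14].

### API

Orientations are given as a unit quaternion [x, y, z, w].
In Python, from workcell import bot, hand, kinematics, get_obs, vision, hand_in gives the robot as it stands. The module is installed in compiled form; this text tells all that it offers. Calls block until the motion is done:
- bot.reach(position, orientation): joint-space move of the TCP to a pose.
- bot.servo_line(position, ori=None, velocity=0.15): straight line of the TCP; ori=None keeps the orientation; velocity is the mean speed in m/s.
- bot.goto_joints(angles): joint-space move.
- hand.move_gripper(opening, strength=None): finger opening in m; strength is the grip in N (None keeps the last); returns when the fingers have stopped.
- bot.dwell(seconds).
- kinematics.solve_ik(position, orientation): joint angles nearest the present ones, or None.
- get_obs(): the state.
- vision.read_camera(name): name is "scene" or "top"; returns a dict with "frame" (400x640x3 uint8, red, green, blue), "intrinsics" (3x3 intrinsics, pixels), "view" (4x4, takes a point from world to camera coordinates). Camera axes: x right, y down, z forward; pixel columns grow to the right and rows downward; lengths in m; the calibration is good to about 2 mm. A picture is of the moment at which its call begins. There is no depth.
A pose or a line that the arm cannot do raises bot.IKError and nothing moves.
- hand_in(): hands the job in; it is judged then, once.
The state is a dict: "time_s": time; "joint_pos": joint angles; "joint_vel": joint speeds; "joint_efforts": joint torques, N m; "position": TCP position; "orientation": TCP orientation; "wrist_force": force on the tool from outside, world axes, zero at the start; "ft_torque": the same for the moment, N m; "gripper_width": finger opening in m; "grip_force": force on a finger pad.
Only numpy, scipy, OpenCV 4.12 (cv2) and the standard library are available. Lean on these libraries where they do the work, as an engineer would, in place of code of your own. Each camera call takes 0.05 s, during which the arm holds its last target. There are 200 camera calls.

### The job

Close the caramel pouring frame: three of its steel bars already stand as a U on the mat, open towards the robot, and the fourth lies loose in front of the opening. Push the loose bar along the mat until it sits square against the near ends of both side bars, with no gap at either, and covers the whole end of each. Only push it with the fingers, never pinch, lift or tip it; do not shove the rest of the frame out of place or disturb the things standing around, and finish with the hand clear.

Things in the scene. Friction and masses are not known exactly. Their poses are not given: they have to be found in the camera images.
- front_bar: The loose bar that closes the frame: solid steel bar, 20 x 20 x 240 mm, loose on the mat. Origin: centre of underside; y along its length, x roughly towards the frame. Starts 60 to 95 mm short of its closed place, up to 45 mm off to one side, turned up to 0.25 rad. About 0.75 kg; sliding it takes 3 to 6 N
- back_bar: The far bar of the frame, already in place: solid steel bar, 20 x 20 x 240 mm, loose on the mat. Origin: centre of underside; y along its length, x out of the frame, away from the robot. About 0.75 kg
- left_bar: The left side bar of the frame (robot's left, +y), already in place, its far end against the back bar: solid steel bar, 20 x 20 x 120 mm, loose on the mat. Origin: centre of underside; x along its length, from open near end to far end. About 0.38 kg. The side bars lie parallel, 210 mm over their outer faces; the whole frame is turned up to 0.2 rad
- right_bar: The right side bar of the frame (-y), already in place, its far end against the back bar: solid steel bar, 20 x 20 x 120 mm, loose on the mat. Origin: centre of underside; x along its length, from open near end to far end. About 0.38 kg. Only their weight holds the three set bars: together they give way at 7 to 11 N
- left_bar_near (a point): centre of the near (open) end face of the left side bar, 10 mm above the mat; the loose bar belongs with its inner face against it and against the other near end
- right_bar_near (a point): centre of the near (open) end face of the right side bar, 10 mm above the mat
- left_bar_far (a point): centre of the far end face of the left side bar, which touches the back bar, 10 mm above the mat
- right_bar_far (a point): centre of the far end face of the right side bar, which touches the back bar, 10 mm above the mat
- lollipop: bystander: red swirled lollipop lying flat to the left of the frame, about 70 mm from the side bar's centre line; disc 50 mm across and 15 mm thick, origin under the disc centre, thin stick reaching 132 mm from there along its x axis (away from the robot)
- colour_bottle: bystander: white dropper bottle, 30 mm across and 92 mm tall, standing to the right of the frame, about 70 mm from the side bar's centre line; origin under its centre
- far_bottle: bystander: the same kind of white dropper bottle, 30 mm across and 92 mm tall, standing farther off, beyond the frame to the right; origin under its centre
- scraper: bystander: wide scraper lying flat on the left, 258 mm long, black handle 30 mm wide and 20 mm high towards the robot, steel blade 100 mm wide at its +x end; origin under the neck between handle and blade
- thermometer: bystander: white digital probe thermometer lying across behind the back bar, about 200 mm long, head 55 x 32 x 18 mm at its -y end, thin probe to +y; origin under the middle of its length
- measuring_cup: bystander: small steel measuring cup on the right, 64 mm across, 45 mm tall, with a flat handle reaching 105 mm from its centre along its x axis; origin under its centre
There are look-alikes about, which are no part of the job. What is shaped like the front_bar but orange or turquoise is not meant.

How it is judged:
By the outcome, as a careful person would: the job done as asked, in the order asked, and still so for the second after the job is handed in, with the robot touching nothing.
It also fails if it takes over 56 s, if anything falls off the work surface, if the arm or the gripper's body presses on something with over 40 N, if the wrist force passes 120 N, or if a joint passes its speed limit or range.

## Working session

There is one attempt and no reset: what is moved stays moved. The work goes in short steps, each a Python script; the robot and the scene stay as the last script left them, time stands still between calls to the robot, and variables do not carry over. Pictures are saved under pics/ and viewed, at most 10 in all, crops included, and the job is handed in when it is done.

```bash
mkdir -p pics
python3 - <<'E'
from workcell import vision,get_obs
import cv2,numpy as np
for n in("top","scene"):
    r=vision.read_camera(n);np.savez(n+"0.npz",**r)
    cv2.imwrite(f"pics/{n}0.png",r["frame"][...,::-1]);print(r["intrinsics"],r["view"])
print(get_obs()["time_s"])
E
```

```text
[[396.32514896   0.         317.56649396]
 [  0.         396.32514896 199.56217821]
 [  0.           0.           1.        ]] [[-0.01661215 -0.99975303  0.01476228  0.09294379]
 [-0.99772075  0.01560903 -0.065648    0.55255098]
 [ 0.06540136 -0.01581918 -0.99773364  1.07863135]
 [ 0.          0.          0.          1.        ]]
[[367.18592552   0.         316.08808138]
 [  0.         367.18592552 197.24667573]
 [  0.           0.           1.        ]] [[ 0.6100334   0.79230603 -0.01050754 -0.41600824]
 [ 0.54558119 -0.42961129 -0.71956605 -0.21370381]
 [-0.57463068  0.43322661 -0.6943445   1.32420379]
 [ 0.          0.          0.          1.        ]]
0.1
```

View pics/top0.png

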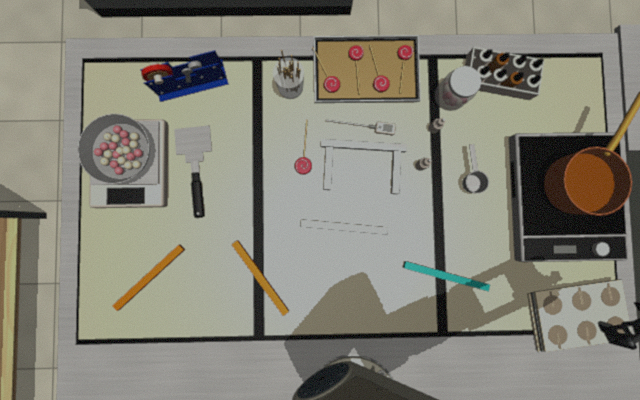

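View pics/scene0.png

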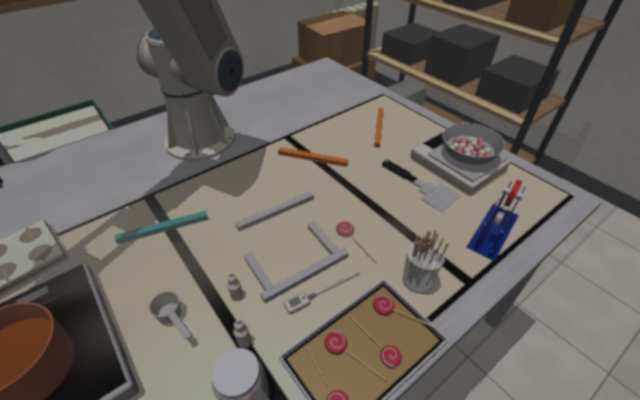

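The top view shows the steel bar at about (344,227), in front of the U at (362,165). The other bars of that shape are orange, at (148,278) and (260,278), and turquoise, at (446,276). Only the plain steel one in front of the opening fits the description. I'll confirm with one enlarged crop.

Run:
```python
import cv2,numpy as np
f=np.load("top0.npz")["frame"][110:245,280:450]
g=cv2.resize(f,None,fx=4.4,fy=4.4,interpolation=cv2.INTER_CUBIC).astype(float)
g=np.clip((g-90)*1.7,0,255).astype(np.uint8)
cv2.imwrite("pics/crop1.png",g[...,::-1])
s=np.load("scene0.npz")["frame"][170:310,225:385]
cv2.imwrite("pics/crop2.png",cv2.resize(s,None,fx=4.2,fy=4.2,interpolation=cv2.INTER_CUBIC)[...,::-1])
```

```text
(no output)
```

View pics/crop1.png

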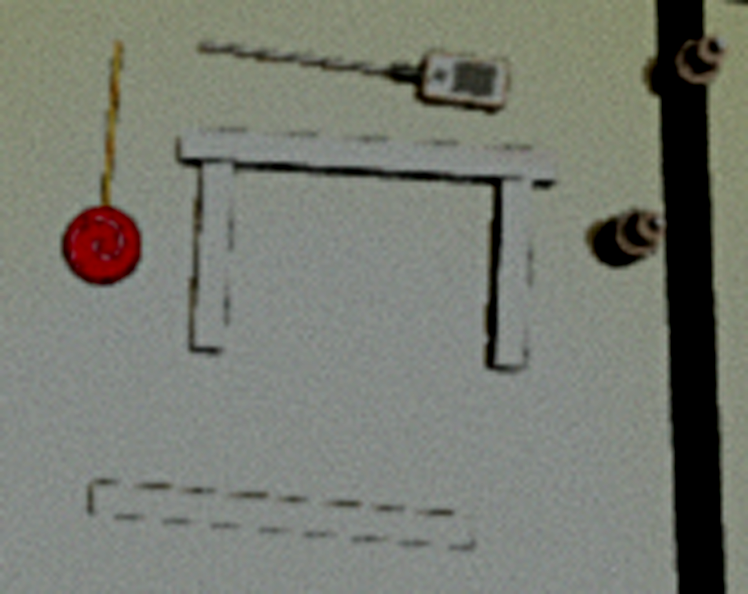

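View pics/crop2.png

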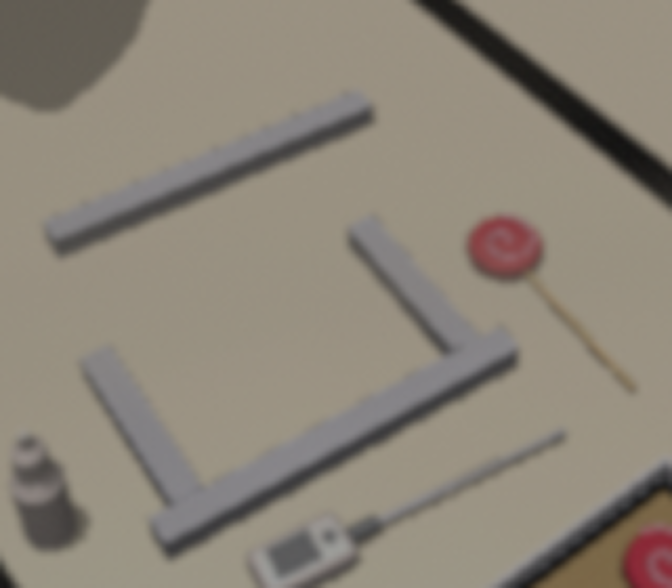

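The crops confirm it. The plain steel bar spans crop1 (90,482) to (473,548), in front of the open U, whose near ends are at about (207,350) and (508,368). Next I'll measure from the top faces in the scene view and cross-check against the top view corners.

```bash
cat > h.py <<'E'
import cv2,numpy as np
def cast(r,uv,z):
    uv=np.atleast_2d(uv).astype(float);K,V=r["intrinsics"],r["view"];R,t=V[:3,:3],V[:3,3]
    d=np.c_[uv,np.ones(len(uv))]@np.linalg.inv(K).T@R; c=-R.T@t
    return (c+d*((z-c[2])/d[:,2])[:,None])[:,:2]
def rects(r,show=None):
    f=r["frame"].astype(int); G=cv2.GaussianBlur(r["frame"],(3,3),0).astype(int)
    sat=G[...,0]-G[...,2]; m=((sat<8)&(sat>-25)&(G.sum(2)>345)).astype(np.uint8)
    roi=np.zeros_like(m);roi[180:302,230:352]=1;m*=roi
    n,l,st,_=cv2.connectedComponentsWithStats(m)
    if show: cv2.imwrite(show,cv2.resize((m[165:310,220:380]*120+r["frame"][165:310,220:380,1]//2),None,fx=4,fy=4))
    out=[]
    for i in range(1,n):
        if st[i,4]<120: continue
        c=max(cv2.findContours((l==i).astype(np.uint8),0,1)[0],key=len)[:,0]
        w=cast(r,c,0.02).astype(np.float32)*1000; out.append((st[i],cv2.minAreaRect(w),cv2.boxPoints(cv2.minAreaRect(w))))
    return out
E
python3 - <<'E'
from h import *
np.set_printoptions(precision=1,suppress=True)
r=np.load("scene0.npz")
print(r["frame"][[190,200,212,225,240,250],[270,275,275,300,252,252]], r["frame"][205:222,275])
for o in rects(r,"pics/m.png"):print(*o)
t=np.load("top0.npz")
P=np.array([[90,482],[90,514],[473,548],[471,515],[192,350],[222,350],[490,367],[525,369],[180,137],[555,150],[180,162],[555,183]])
print(cast(t,(P+.5)/4.4-.5+[280,110],.02)*1000)
E
```

```text
[[153 144 129]
 [153 145 129]
 [ 82  80  81]
 [152 145 129]
 [152 145 129]
 [152 145 129]] [[141 135 128]
 [137 134 133]
 [136 133 136]
 [135 133 135]
 [134 131 134]
 [126 124 126]
 [106 104 105]
 [ 82  80  81]
 [ 72  71  70]
 [ 75  72  71]
 [ 93  89  84]
 [122 116 105]
 [145 137 122]
 [153 145 129]
 [154 145 129]
 [153 145 129]
 [153 145 129]]
[236 192  76  34 326] ((481.27117919921875, 8.943672180175781), (235.2717742919922, 15.845880508422852), 83.7890853881836) [[ 460.7 -107.1]
 [ 476.4 -108.9]
 [ 501.9  125. ]
 [ 486.1  126.7]]
[ 245  222  103   76 1091] ((647.451416015625, -45.528541564941406), (236.54042053222656, 136.75706481933594), 85.13602447509766) [[ 569.3 -157.6]
 [ 705.6 -169.2]
 [ 725.6   66.5]
 [ 589.3   78.1]]
[[ 500.6  133.1]
 [ 480.7  133.3]
 [ 455.5 -105.7]
 [ 476.1 -105. ]
 [ 582.4   67.9]
 [ 582.1   49. ]
 [ 568.8 -119.6]
 [ 567.2 -141.6]
 [ 717.9   73.1]
 [ 706.4 -165. ]
 [ 701.9   73.4]
 [ 685.2 -164.3]]
```

View pics/m.png

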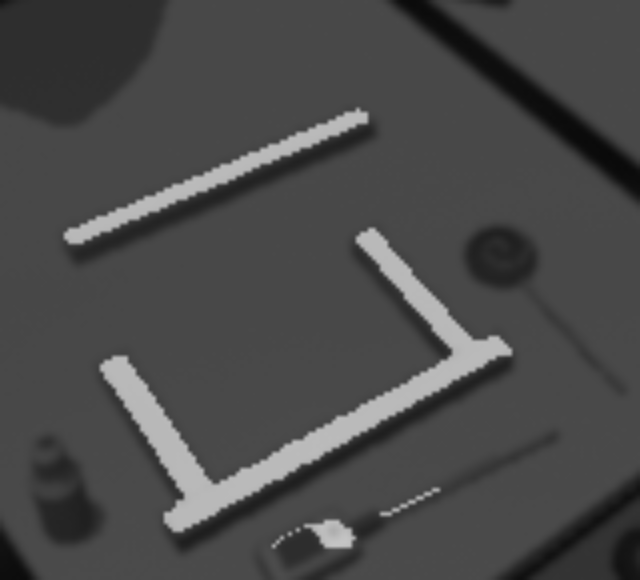

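The mask shows the front bar's top face and the U cleanly. Averaging the two views, the bar centre is near (480,11) mm at an angle of 0.107 rad, and its closed place is near (566,−37) mm at about 0.08 rad. That means about 42 mm sideways and then about 90 mm forward. I'll do the end push first with shut fingers.

```bash
cat >> h.py <<'E'
from scipy.spatial.transform import Rotation as Rn
def quat(a,s=1):
    "tool down, tool y along s*(sin a, cos a)"
    y=s*np.array([np.sin(a),np.cos(a),0]);z=np.array([0,0,-1.]);return Rn.from_matrix(np.c_[np.cross(y,z),y,z]).as_quat()
E
python3 - <<'E'
from h import *
from workcell import *
np.set_printoptions(precision=3,suppress=True)
print(bot.tcp_to_tips,get_obs()["orientation"])
hand.move_gripper(0.0); print(bot.tcp_to_tips,get_obs()["gripper_width"])
a=.107;ax=np.array([np.sin(a),np.cos(a),0]);end=np.array([.4905,.131,0])
st=end+ax*.030
js={s:kinematics.solve_ik(np.r_[st[:2],.1],quat(a,s)) for s in(1,-1)};print(js)
s=min((k for k in js if js[k] is not None),key=lambda k:abs(js[k][5]));q=quat(a,s)
bot.reach(np.r_[st[:2],.12],q)
bot.servo_line(np.r_[st[:2],.025],velocity=.1)
bot.dwell(.2);f0=np.array(get_obs()["wrist_force"]);print(s,f0,get_obs()["time_s"])
for d in (.022,.018,.014,.010,.006,.002):
    p=end+ax*d;bot.servo_line(np.r_[p[:2],.025],velocity=.04);o=get_obs();print(d,o["position"],np.array(o["wrist_force"])-f0,o["time_s"])
r=vision.read_camera("top");cv2.imwrite("pics/t1.png",cv2.resize(r["frame"][120:260,260:440],None,fx=4,fy=4,interpolation=2)[...,::-1])
E
```

```text
0.017 [ 0.974  0.227 -0.    -0.001]
0.017 -4.822460835810776e-07
{1: array([ 0.312,  0.388,  1.978, -0.   ,  0.775, -1.152]), -1: array([ 0.312,  0.388,  1.978, -0.   ,  0.775,  1.99 ])}
1 [ 0.319 -0.307 -0.434] 4.8667
0.022 [0.493 0.153 0.025] [-0.258  0.22   0.673] 5.2167
0.018 [0.492 0.149 0.025] [-0.834  0.433 -0.326] 5.4667
0.014 [0.492 0.145 0.025] [-0.084  0.993  0.389] 5.7167
0.01 [0.492 0.141 0.025] [ 0.39   1.37  -0.164] 5.9667
0.006 [0.491 0.137 0.025] [ 0.686  1.334 -0.422] 6.2167
0.002 [0.491 0.133 0.025] [0.785 0.682 0.69 ] 6.4667
```

View pics/t1.png

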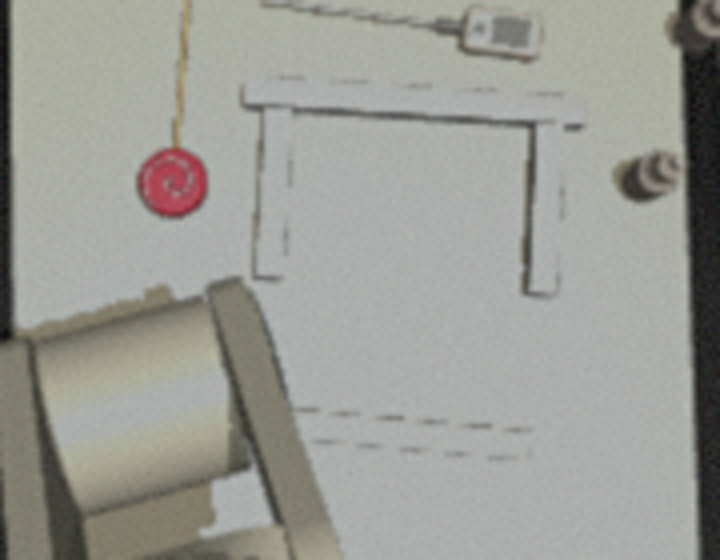

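Run:
```python
from h import *
from workcell import *
np.set_printoptions(precision=3,suppress=True)
r=vision.read_camera("scene");np.savez("s1.npz",**r)
for o in rects(r):print(o[0],o[1])
cv2.imwrite("pics/s1.png",cv2.resize(r["frame"][150:300,220:400],None,fx=4,fy=4,interpolation=2)[...,::-1])
```

```text
[232 198  65  31 299] ((477.7764587402344, -23.12598419189453), (200.16595458984375, 16.208913803100586), 83.79292297363281)
[ 245  222  103   76 1116] ((647.5736083984375, -45.74085235595703), (236.2863006591797, 136.7796630859375), 85.21026611328125)
```

View pics/s1.png

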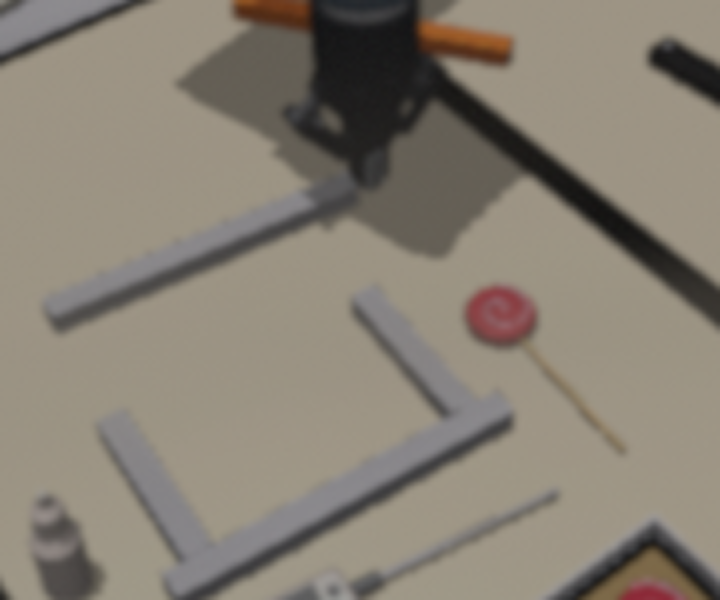

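The push works: the bar's right end moved about 14 mm, straight along its axis. I'll continue for the remaining 28 mm or so, back off, and set up the forward push with the fingers spread.

Run:
```python
from h import *
from workcell import *
np.set_printoptions(precision=3,suppress=True)
a=.107;ax=np.array([np.sin(a),np.cos(a),0]);end=np.array([.4905,.131,0])
def go(p,z,v):bot.servo_line(np.r_[p[:2],z],velocity=v)
go(end-ax*.026,.025,.04);print(get_obs()["wrist_force"])
go(end+ax*.01,.025,.1);go(end+ax*.01,.12,.2)
p=np.array([.375,-.03]);q=quat(.08)
bot.reach(np.r_[p,.12],q);hand.move_gripper(.085);print(bot.tcp_to_tips)
r=vision.read_camera("scene");np.savez("s2.npz",**r)
for o in rects(r):print(o[0],*o[1:])
t=vision.read_camera("top");np.savez("t2.npz",**t)
go(p,.040,.15);bot.dwell(.1);f0=get_obs()["wrist_force"][2]
for z in np.arange(.036,.0165,-.002):
    go(p,z,.03);f=get_obs()["wrist_force"][2]-f0
    if f>2.5:break
print(z,f,get_obs()["position"],get_obs()["time_s"])
r=vision.read_camera("scene")
A=cv2.resize(r["frame"][120:270,170:370],None,fx=4,fy=4,interpolation=2)
cv2.imwrite("pics/s2.png",A[...,::-1])
```

```text
[0.682 2.835 0.959]
0.017
[230 198  70  32 343] ((476.25848388671875, -22.21721649169922), (213.44532775878906, 18.824787139892578), 83.7222900390625) [[ 455.233 -127.271]
 [ 473.945 -129.329]
 [ 497.284   82.836]
 [ 478.572   84.895]]
[ 245  222  103   76 1115] ((647.44091796875, -45.652137756347656), (236.29234313964844, 136.75706481933594), 85.13602447509766) [[ 569.291 -157.575]
 [ 705.556 -169.171]
 [ 725.591   66.271]
 [ 589.326   77.866]]
0.01799999999999998 1.3075085101738226 [ 0.375 -0.03   0.018] 13.5917
```

View pics/s2.png

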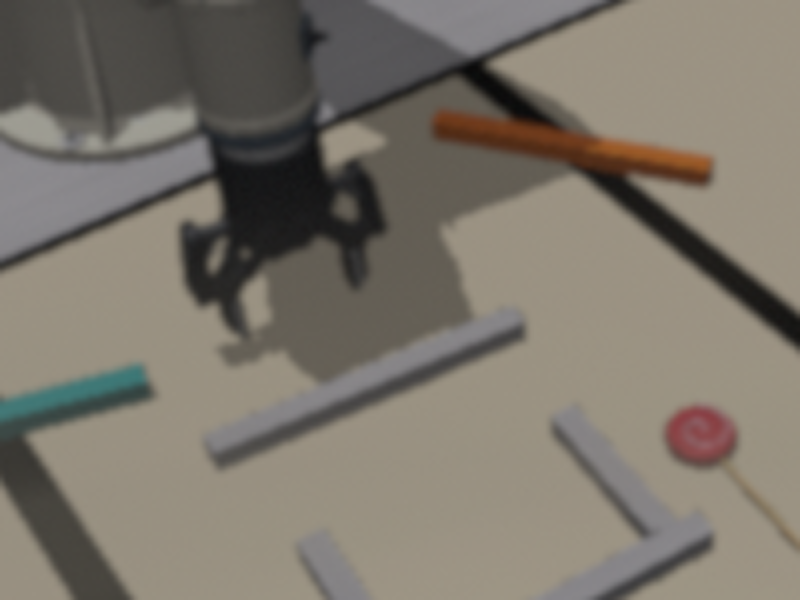

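The open fingers hang well clear of the bar at (300,300), with their tips about 14 mm above the mat. My ROI clipped the bar's right end at column 230, so I'll widen it and measure again.

```bash
sed -i 's/180:302,230:352/180:302,205:352/' h.py
python3 - <<'E'
from h import *
from workcell import *
np.set_printoptions(precision=3,suppress=True)
r=vision.read_camera("scene");np.savez("s3.npz",**r)
for o in rects(r):print(o[0],*o[1:])
p=np.array([.375,-.03]);f0=get_obs()["wrist_force"][2]
for z in np.arange(.016,.0085,-.002):
    bot.servo_line(np.r_[p,z],velocity=.03);f=get_obs()["wrist_force"][2]-f0
    if f>2.5:break
print(z,f,get_obs()["position"],get_obs()["time_s"])
E
```

```text
[222 197  78  35 376] ((474.9604797363281, -31.517715454101562), (236.3049774169922, 19.149980545043945), 83.75900268554688) [[ 452.598 -147.929]
 [ 471.634 -150.011]
 [ 497.323   84.894]
 [ 478.287   86.975]]
[ 245  222  103   76 1108] ((647.451416015625, -45.528541564941406), (236.54042053222656, 136.75706481933594), 85.13602447509766) [[ 569.291 -157.575]
 [ 705.555 -169.171]
 [ 725.612   66.518]
 [ 589.347   78.114]]
0.01 -0.5581532955586967 [ 0.375 -0.03   0.01 ] 14.6917
```

Run:
```python
from h import *
from workcell import *
np.set_printoptions(precision=3,suppress=True)
a=.085;ex=np.array([np.cos(a),-np.sin(a)]);C=np.array([.5677,-.0387])
def go(d,v):
    bot.servo_line(np.r_[C-d*ex,.010],quat(a),velocity=v);print(d,get_obs()["wrist_force"],get_obs()["time_s"])
go(.19,.1);go(.125,.1);go(.06,.05);go(.033,.04)
r=vision.read_camera("scene");np.savez("s4.npz",**r)
for o in rects(r):print(o[0],*o[1:])
cv2.imwrite("pics/s4.png",cv2.resize(r["frame"][150:300,190:390],None,fx=4,fy=4,interpolation=2)[...,::-1])
```

```text
0.19 [ 0.07  -0.213 -0.262] 14.9417
0.125 [-0.423 -0.146 -0.103] 15.7417
0.06 [-4.735  0.19   3.209] 17.1917
0.033 [-3.174  0.018 -2.2  ] 18.0167
[ 245  228  103   70 1079] ((647.6548461914062, -45.747657775878906), (236.2863006591797, 136.6166534423828), 85.21026611328125) [[ 569.72  -157.775]
 [ 705.86  -169.182]
 [ 725.589   66.279]
 [ 589.45    77.687]]
[235 238  32  16 156] ((553.2806396484375, -113.34485626220703), (87.82364654541016, 16.150257110595703), 84.48160552978516) [[ 541.02  -156.277]
 [ 557.096 -157.83 ]
 [ 565.541  -70.413]
 [ 549.466  -68.86 ]]
```

View pics/s4.png

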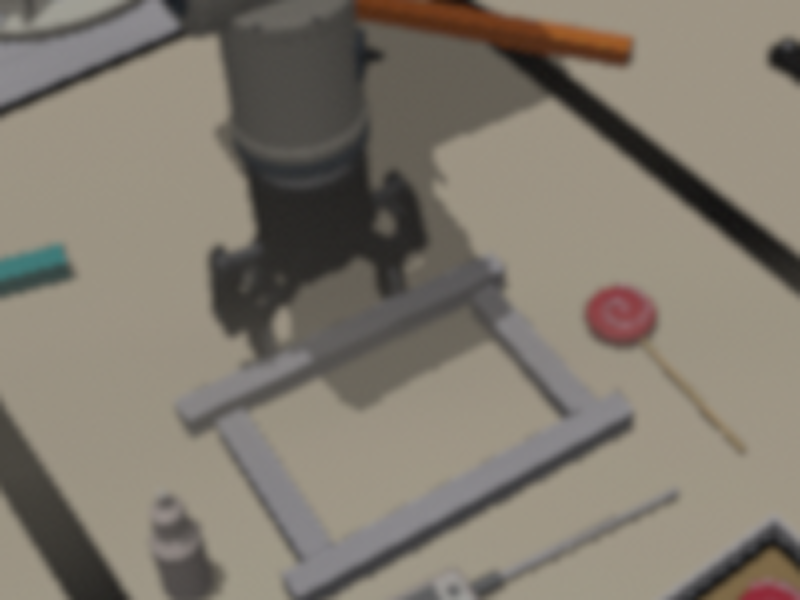

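The picture shows the bar pushed up to the opening, spanning (185,410) to (500,265). It overhangs both side bars, with a gap of about 8 mm. From here I'll take small guarded steps on force.

Run:
```python
from h import *
from workcell import *
a=.085;ex=np.array([np.cos(a),-np.sin(a)]);C=np.array([.5677,-.0387])
for d in np.r_[.031,.029,np.arange(.028,.0195,-.0005)]:
    bot.servo_line(np.r_[C-d*ex,.010],velocity=.02);o=get_obs()
    f=o["wrist_force"];print(round(d,4),np.round(f,1),np.round(o["ft_torque"],2),round(o["time_s"],2))
    if f[0]<-7:break
r=vision.read_camera("scene");np.savez("s5.npz",**r)
for o in rects(r):print(o[0],*o[1:])
```

```text
0.031 [-3.  -0.7 -1.6] [ 0.04  0.58 -0.04] 18.32
0.029 [-3.7  0.6 -1.3] [ 0.05  0.55 -0.  ] 18.57
0.028 [-3.5  1.  -2.5] [0.02 0.6  0.02] 18.82
0.0275 [-4.1  1.2 -2. ] [ 0.    0.65 -0.01] 19.07
0.027 [-3.8  0.5 -1.3] [0.02 0.65 0.07] 19.32
0.0265 [-3.8  1.6 -2. ] [0.06 0.63 0.01] 19.57
0.026 [-4.1  0.4 -2.3] [ 0.01  0.68 -0.02] 19.82
0.0255 [-4.7  0.  -2.1] [-0.    0.69  0.11] 20.07
0.025 [-5.7 -0.4 -1.8] [-0.03  0.87  0.16] 20.32
0.0245 [-6.4  0.2 -0.5] [0.1  0.98 0.25] 20.57
0.024 [-7.2  0.2 -0.5] [0.08 1.17 0.27] 20.82
[ 236  230  112   68 1229] ((637.3193969726562, -45.212310791015625), (236.94529724121094, 157.30462646484375), 85.21026611328125) [[ 549.0494   -156.70383 ]
 [ 705.8046   -169.83865 ]
 [ 725.5894     66.279205]
 [ 568.83417    79.41403 ]]
```

Contact is made, and the rising z moment suggests the left side touched first. I'll back off, then seat the right side with the same guarded push shifted to the right.

Run:
```python
from h import *
from workcell import *
a=.085;ex=np.array([np.cos(a),-np.sin(a)]);ey=np.array([np.sin(a),np.cos(a)]);C=np.array([.5677,-.0387])
def go(d,l,v):bot.servo_line(np.r_[C-d*ex+l*ey,.010],velocity=v)
go(.05,0,.1);go(.05,-.045,.1);go(.029,-.045,.06);bot.dwell(.1)
for d in np.arange(.0265,.019,-.0005):
    go(d,-.045,.02);o=get_obs()
    f=o["wrist_force"];print(round(d,4),np.round(f,1),np.round(o["ft_torque"],2),round(o["time_s"],2))
    if f[0]<-6.3:break
go(.06,-.045,.1);bot.servo_line(np.r_[C-.10*ex,.12],velocity=.2)
bot.reach([.30,-.30,.25],quat(a))
for n in("scene","top"):
    r=vision.read_camera(n);np.savez(n+"6.npz",**r)
    if n=="scene":
        for o in rects(r):print(o[0],*o[1:])
s=np.load("scene6.npz")["frame"][215:305,225:345]
t=r["frame"][135:215,300:420]
u=lambda x:cv2.resize(x,(540,int(x.shape[0]*4.5)),interpolation=cv2.INTER_CUBIC)
g=np.vstack([cv2.resize(s,(400,300),interpolation=2),np.clip((cv2.resize(t,(400,267),interpolation=2).astype(float)-90)*1.7,0,255).astype(np.uint8)])
cv2.imwrite("pics/f6.png",g[...,::-1])
```

```text
0.0265 [ 0.9 -0.8  1. ] [-0.02 -0.06 -0.03] 22.75
0.026 [-1.   1.5  0.3] [0.03 0.01 0.01] 23.0
0.0255 [-0.5 -0.3  0.3] [0.01 0.02 0.01] 23.25
0.025 [-2.   0.6 -0.2] [0.04 0.13 0.04] 23.5
0.0245 [-5.5  1.1  3.4] [0.13 0.69 0.22] 23.75
0.024 [-7.4  0.5  4.8] [0.3  0.95 0.3 ] 24.0
[ 236  216  112   82 1537] ((637.5761108398438, -45.0084228515625), (236.29212951660156, 157.15744018554688), 85.29138946533203) [[ 549.56415 -156.30536]
 [ 706.1912  -169.20615]
 [ 725.5881    66.28851]
 [ 568.961     79.1893 ]]
```

View pics/f6.png

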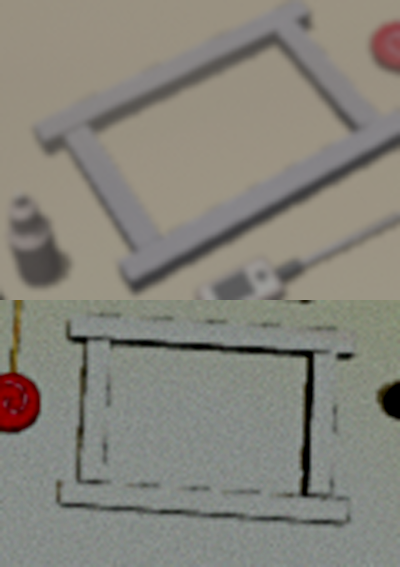

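The final views show the bar closing the U: the joints at (75,135) and (280,40) in the scene crop are shut, with overhang on both sides and the back bar unmoved. As a last check of the seating, I'll press gently behind each end with shut fingers, at no more than about 4 N.

Run:
```python
from h import *
from workcell import *
a=.085;ex=np.array([np.cos(a),-np.sin(a)]);ey=np.array([np.sin(a),np.cos(a)]);C=np.array([.5677,-.0387])
def go(d,l,v,z=.025):bot.servo_line(np.r_[C-d*ex+l*ey,z],velocity=v)
hand.move_gripper(0.)
bot.reach(np.r_[C-.06*ex-.075*ey,.12],quat(a))
go(.06,-.075,.15)
for l in(-.075,.075):
    go(.06,l,.12);go(.029,l,.08);bot.dwell(.2);f0=get_obs()["wrist_force"][0]
    for d in np.arange(.027,.019,-.0005):
        go(d,l,.02);f=get_obs()["wrist_force"][0]-f0
        print(l,round(d,4),round(f,1),end="; ")
        if f<-3.7:break
    print();go(.06,l,.1)
go(.07,.075,.2,.12);bot.reach([.30,-.30,.25],quat(a));bot.dwell(.2)
r=vision.read_camera("scene")
for o in rects(r):print(o[0],*o[1:])
print(get_obs()["time_s"])
```

```text
-0.075 0.027 -0.4; -0.075 0.0265 -0.3; -0.075 0.026 -0.5; -0.075 0.0255 0.2; -0.075 0.025 -1.3; -0.075 0.0245 -4.4; 
0.075 0.027 0.4; 0.075 0.0265 0.1; 0.075 0.026 -0.6; 0.075 0.0255 -0.5; 0.075 0.025 -2.8; 0.075 0.0245 -5.0; 
[ 236  216  112   82 1535] ((637.5761108398438, -45.0084228515625), (236.29212951660156, 157.15744018554688), 85.29138946533203) [[ 549.56415 -156.30536]
 [ 706.1912  -169.20615]
 [ 725.5881    66.28851]
 [ 568.961     79.1893 ]]
38.975
```

Both ends are stiff right at contact, so the bar is seated at each. Nothing moved and the hand is clear.

```bash
python3 -c "
from workcell import hand_in;print(hand_in())"
```

```text
the job is handed in; nothing more can be done
None
```

The frame is closed and handed in at about 39 s of the 56 s allowed: the steel bar sits against both side bars and overhangs each, the rest of the frame measured unmoved, and the hand is clear.

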